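# Put the stacked care tins back in the revolving stand

### The arm

A 6-joint arm with a two-finger parallel gripper is mounted at the origin on a cart in front of the work surface, level with it; the furniture and walls round the work are solid. World frame = base frame: x ahead of the robot, y to its left, z up, the work surface at z = 0. Lengths are in mm, angles in rad, forces in N, time in s.
With the tool pointing down it reaches from about 300 to 775 mm from the base axis. Payload 14.6 kg.
Tool frame: the origin (TCP) lies between the finger pads; the fingertips stand manip.tip_reach ahead of it and the grasp point (between the pads) lies 5 mm behind it (manip.tip_reach is the distance from the TCP to the fingertips, in mm); z points along the fingers, y is the line along which they close (so a half turn about z gives the same grasp; the last joint's range is limited). The gripper opens to 94 mm and grips with 3 to 60 N. Pads are 16 mm wide; open, the fingers measure 119 mm over their backs; the gripper's body (75 mm by 177 mm) begins 78 mm behind the grasp point.
Start: joints at [1.134, 0.3, 1.521, -0, 1.321, -0.067], TCP at [198.783, 512.811, 219.446] pointing down, gripper open.
Joint ranges: [-3.03, 3.03], [-0.79, 2.21], [0.23, 2.52], [-1.04, 4.18], [0, 3.07], [-2.55, 2.55]. Speed limits (rad/s): [2.22, 2.22, 2.57, 3.14, 3.14, 3.14].

### API

Orientations are given as [roll, pitch, yaw] about the fixed x, y, z axes, in that order (R = Rz(yaw) Ry(pitch) Rx(roll)).
In Python, from cell import manip gives the robot as it stands. The module is installed in compiled form; this text tells all that it offers.
- The arm moves only by the shell command python3 -m creep 'ROWS' [FORCE]. ROWS is JSON, a list of rows, each a list of 3 entries, a list of its own where there are three numbers: the opening, from -1 (shut) to 1 (fully open), then the shift along the tool's x, y, z in cm, then the turn about the tool's z in units of 5 degrees (1.0 is 5 degrees). In form: [[grip, [tx, ty, tz], roll], ...]. A call has 1 to 12 rows; each row is the pose to reach, as a shift and turn from the pose commanded when the call began, along the tool's axes at that moment; what a row does not reach only later rows make up. A row lasts 1/10 s, in which the tool goes at most 50 mm and 8.59 degrees, less where a joint would pass 70% of its speed; a pose out of reach is approached as far as the arm can. A call with a gripper value outside its range is refused whole. The fingers move at their own pace and stop on an object; FORCE is the grip in N (left out, the last holds). Time passes only in rows, so rows that repeat a pose let the fingers close. It gives the time, the measured TCP pose, the force, the opening and the grip force at its end, in the units of the state.
- manip.read_state(): the state, without advancing time (a new reading comes with each control period).
- manip.camera(name): name is "scene" or "top" or "wrist"; returns the picture (384x512x3 uint8, red, green, blue); there is no depth.
- manip.camera_params(name): a dict with "fovy" (degrees; the focal length in pixels is half the picture's height over the tangent of half this angle, whatever the lens; pixels are square), "cx", "cy" (the principal point, pixels), "origin" and "attitude" of the camera in the world. Camera axes: x right, y down, z forward; pixel columns grow to the right and rows downward; lengths in mm; the calibration is good to about 2 mm. A picture is of the moment at which its call begins: read the wrist's pose just before it. camera_params takes no time and is no camera call; for the wrist camera it gives the pose at the moment of the call.
- manip.sign_off(): hands the job in; it is judged then, once.
The state is a dict: "clock": time; "joints": joint angles; "qd": joint speeds; "effort": joint torques, N m; "eef_pos": TCP position; "eef_rot": TCP orientation; "wrist_force": force on the tool from outside, world axes, zero at the start; "moment": the same for the moment, N m; "finger_gap": finger opening in mm; "finger_force": force on a finger pad.
Only numpy, scipy, OpenCV 4.12 (cv2) and the standard library are available. Lean on these libraries where they do the work, as an engineer would, in place of code of your own. Each camera call takes 0.05 s, during which the arm holds its last target. There are 200 camera calls.

### The job

Take the two stacks of tins on the bench apart and set each tin upright and flat in its own pocket of the revolving stand, on the liner of its colour: the blue polish tin on blue, the red polish tin on red, the cream pot with the tan lid on tan and the open steel tin of brads on grey. The stand turns at a touch: leave it turned just as it is, so that the mender finds every tin without looking, keep the open tin upright all the way so that no brads spill, and leave the amber dropper bottle beside the stand undisturbed.

Things in the scene. Friction and masses are not known exactly. Their poses are not given: they have to be found in the camera images.
- blue_tin: shoe polish tin with a blue lid, round, 67 mm across (a small key at its +y side makes it 70 mm there), 24 mm tall, 0.11 kg; stands on the bench as the lower tin of one of the two stacks. Origin: centre of its underside (within 1 mm), z up. Take it across its sides from above.
- red_tin: shoe polish tin with a worn red-brown lid, same shape and size as the blue one (67 mm across, 70 mm at the key on +y, 24 mm tall, 0.11 kg); the lower tin of the other stack. Origin: centre of its underside (within 1 mm), z up.
- cream_pot: white cream pot with a tan lid (closed), round, 62 mm across, 35 mm tall, 0.07 kg; stands on one of the two polish tins, 10 to 16 mm off its centre. Origin: centre of its underside, z up. (A similar pot at the back of the raised red board is not meant.)
- brad_tin: open steel tin with brads in it, bare metal, round, 64 mm across, 42 mm tall, 0.14 kg; stands on the other polish tin, 10 to 16 mm off its centre. Origin: centre of its underside, z up. Take it across its outside. (Behind the stacks is a fixed eyelet press; the red ball of its lever, 32 mm, is 0.33 m up and begins 0.56 m straight ahead of the robot: keep hand and wrist clear.)
- liner_blue: dark blue rubber liner disc, 72 mm across, 3 mm thick, lying loose in one of the four pockets of the revolving stand (a pocket is an aluminium collar, 75 mm inside, 81 mm outside, 8 mm high above the tray); origin: centre of its underside, z up (its upper face, where the tin stands, is 3 mm above). It is the place of the blue polish tin.
- liner_red: dark red rubber liner disc, 72 mm across, 3 mm thick, lying loose in one of the four pockets of the revolving stand (a pocket is an aluminium collar, 75 mm inside, 81 mm outside, 8 mm high above the tray); origin: centre of its underside, z up (its upper face, where the tin stands, is 3 mm above). It is the place of the red polish tin.
- liner_tan: tan rubber liner disc, 72 mm across, 3 mm thick, lying loose in one of the four pockets of the revolving stand (a pocket is an aluminium collar, 75 mm inside, 81 mm outside, 8 mm high above the tray); origin: centre of its underside, z up (its upper face, where the tin stands, is 3 mm above). It is the place of the cream pot.
- liner_grey: plain grey rubber liner disc, 72 mm across, 3 mm thick, lying loose in one of the four pockets of the revolving stand (a pocket is an aluminium collar, 75 mm inside, 81 mm outside, 8 mm high above the tray); origin: centre of its underside, z up (its upper face, where the tin stands, is 3 mm above). It is the place of the open tin of brads.
- index_stud (a point): small brass stud on the rim of the stand's round dark wooden tray, 112 mm from the axis. The tray, 246 mm across, top 32 mm above the bench, turns freely about its vertical axis (0.2 N at a pocket starts it). Its four pockets lie 75 mm from the axis, at 45, 135, 225 and 315 degrees from the stud. In its middle a brass knob, 24 mm across, 25 mm high.
- dropper_bottle: amber dropper bottle with a black teat, 34 mm across, 102 mm tall, standing beside the stand on its right or behind it; origin: centre of its underside. To be left alone (another like it stands far back on the red board).
Not all that is in view belongs to the job. Of the things that look like the brad_tin, the smaller one is meant.

How it is judged:
By the outcome, as a careful person would: the job done as asked, in the order asked, and still so for the second after the job is handed in, with the robot touching nothing.
It also fails if it takes over 109 s, if anything falls off the work surface, if the arm or the gripper's body presses on something with over 40 N, if the wrist force passes 120 N, or if a joint passes its speed limit or range.

## Working session

There is one attempt and no reset: what is moved stays moved. The work goes in short steps, Python scripts to look and compute and a shell command to move; the robot and the scene stay as the last step left them, time stands still between calls to the robot, and variables do not carry over. Pictures are saved under pics/ and viewed, at most 14 in all, crops included, and the job is handed in when it is done.

```bash
mkdir -p pics
cat > h.py <<'E'
import numpy as np, cv2
from cell import manip
from scipy.spatial.transform import Rotation as R
def snap(n,f=None):
    p=manip.camera_params(n); im=manip.camera(n)
    if f: cv2.imwrite(f'pics/{f}.png',cv2.cvtColor(im,cv2.COLOR_RGB2BGR))
    return im,p
E
python3 - <<'E'
from h import *
print(manip.tip_reach, manip.read_state())
for n in ('scene','top','wrist'):
    im,p=snap(n,n+'0'); print(n,p)
E
```

```text
14.0 {'clock': 0.0, 'joints': array([ 1.13440047e+00,  3.00471800e-01,  1.52157241e+00, -1.81160671e-05,
        1.32069998e+00, -6.65730576e-02]), 'qd': array([ 2.24963014e-04,  9.35369197e-05, -6.89661725e-05,  1.73504968e-04,
       -4.38739533e-04,  1.07704921e-03]), 'effort': array([-9.05595675e-05, -5.31807411e+01, -3.52734840e+01,  7.07485923e-02,
        2.43849086e-02, -1.08827867e-04]), 'eef_pos': array([198.68749086, 512.59654693, 218.88960441]), 'eef_rot': array([-3.14044250e+00, -5.90961982e-05,  2.77177432e+00]), 'wrist_force': array([0.06933565, 0.09575608, 0.25681466]), 'moment': array([0.00374334, 0.0012077 , 0.03805798]), 'finger_force': 0.0, 'finger_gap': 94.20454364538443}
scene {'fovy': 43.507869070578806, 'cx': 253.97546151329925, 'cy': 195.8166040399441, 'origin': array([ -370.47862959, -1239.84979212,   731.46561362]), 'attitude': array([-2.00104943,  0.00840267, -0.72730054])}
top {'fovy': 47.421134772936036, 'cx': 262.36613835525094, 'cy': 189.56345445810393, 'origin': array([ 387.12055305, -154.3163778 , 1356.79558779]), 'attitude': array([-3.00018504e+00, -9.86491114e-04, -1.55064280e+00])}
wrist {'fovy': 62.89551796861896, 'cx': 256.0678413963694, 'cy': 193.473607146094, 'origin': array([124.56309855, 541.4943971 , 383.70726631]), 'attitude': array([2.86457363e+00, 2.27628395e-03, 1.20031725e+00])}
```

View pics/top0.png

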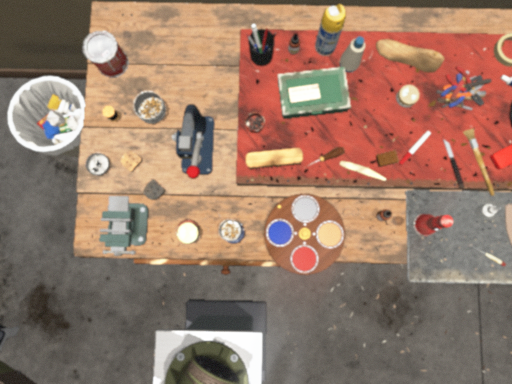

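View pics/scene0.png

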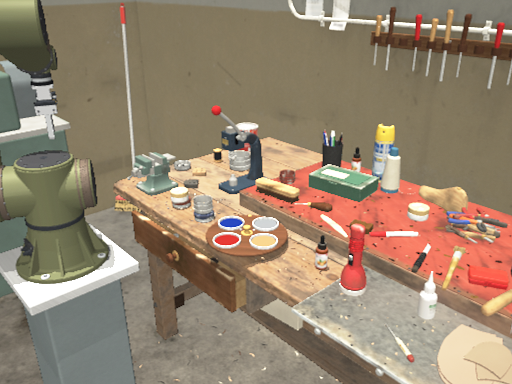

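The top view shows the pot at (187,232), brad tin (231,231), stand axis (305,233), with pockets blue (280,233), grey (305,209), tan (330,235) and red (305,259). The bottle is at (383,215). The scene view confirms two stacks left of the stand.

```bash
cat >> h.py <<'E'
def ray(p,uv):
    f=192/np.tan(np.radians(p['fovy']/2))
    d=np.array([(uv[0]-p['cx'])/f,(uv[1]-p['cy'])/f,1.])
    return p['origin'],R.from_euler('xyz',p['attitude']).apply(d)
def onz(p,uv,z):
    o,d=ray(p,uv); return o+d*(z-o[2])/d[2]
def tri(obs):
    A=np.zeros((3,3));b=np.zeros(3);L=[]
    for p,uv in obs:
        o,d=ray(p,uv); d=d/np.linalg.norm(d); P=np.eye(3)-np.outer(d,d); A+=P;b+=P@o;L.append((o,P))
    x=np.linalg.solve(A,b); return x,[np.linalg.norm(P@(x-o)) for o,P in L]
def todelta(tgt):
    """world target xyz -> shift in tool axes, cm (measured pose)"""
    s=manip.read_state(); r=R.from_euler('xyz',s['eef_rot'])
    return np.round(r.inv().apply(np.array(tgt)-s['eef_pos'])/10,2), np.degrees(s['eef_rot'][2])
E
python3 - <<'E'
from h import *
p=manip.camera_params('top')
for n,uv,z in [('pot',(187,232),59),('brad',(231,231),66),('axis',(305,233),57),('blue',(280,233),35),('grey',(305,209),35),('tan',(330,235),35),('red',(305,259),35),('bottle',(383,215),102),('ball',(193,172),330),('stud',(280,207),35),('vise',(125,235),60)]:
    print(n,onz(p,uv,z).round())
w=manip.camera_params('wrist');s=manip.read_state();r=R.from_euler('xyz',s['eef_rot'])
print(r.inv().apply(w['origin']-s['eef_pos']).round(1), (r.inv()*R.from_euler('xyz',w['attitude'])).as_matrix().round(3))
for t in ([430,140,300],[430,-130,300]): print(todelta(t))
E
```

```text
pot [441.  68.  59.]
brad [446. -62.  66.]
axis [ 445. -281.   57.]
blue [ 444. -208.   35.]
grey [ 518. -282.   35.]
tan [ 441. -358.   35.]
red [ 368. -283.   35.]
bottle [ 499. -500.  102.]
ball [572.  14. 330.]
stud [ 523. -206.   35.]
vise [428. 251.  60.]
[  79.6   -0.  -164.7] [[-0.001 -0.962 -0.274]
 [ 1.    -0.    -0.001]
 [ 0.001 -0.274  0.962]]
(array([-35.03, -26.39,  -8.08]), np.float64(158.81249045068506))
(array([-44.79, -51.57,  -8.06]), np.float64(158.81249045068506))
```

Run:
```python
from h import *
print(todelta([396,21,300]))
```

```text
(array([-36.16, -38.72,  -8.07]), np.float64(158.81249045068506))
```

```bash
python3 -m creep '[[1,[-3.6,-3.9,-0.8],0],[1,[-7.2,-7.8,-1.6],0],[1,[-10.8,-11.7,-2.4],0],[1,[-14.4,-15.6,-3.2],0],[1,[-18,-19.4,-4],0],[1,[-22,-23.5,-5],0],[1,[-25.5,-27.3,-6],0],[1,[-29,-31,-7],0],[1,[-32.6,-35,-8],0],[1,[-36.2,-38.7,-8],0],[1,[-36.2,-38.7,-8],0],[1,[-36.2,-38.7,-8],0]]' 20
python3 - <<'E'
from h import *
im,p=snap('wrist','w1'); print(manip.read_state()['clock'],todelta([396,-100,300]))
E
```

```text
clock: 1.35
eef_pos: [397.3, 18.1, 299.4]
eef_rot: [-3.141, -0.0, 2.767]
wrist_force: [-0.1, 0.0, 0.4]
finger_gap: 93.6
finger_force: 0.0
1.4 (array([ -4.31, -11.18,  -0.08]), np.float64(158.60696632078606))
```

View pics/w1.png

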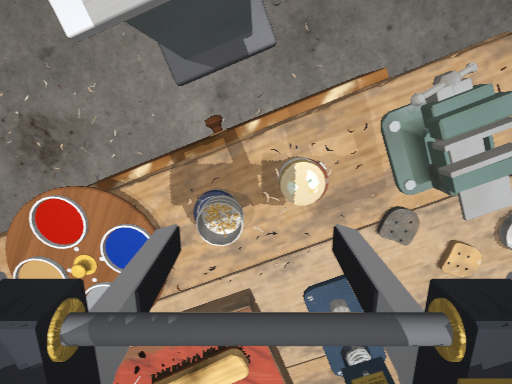

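The wrist view shows the brad tin rim at about (220,220) on the blue tin, which shows at its upper left. The pot lid is at (302,184) on the red tin, and the stand is at the left.

```bash
python3 -m creep '[[1,[0,-4,0],0],[1,[0,-8,0],0],[1,[-2,-11,0],0],[1,[-2,-11,0],0],[1,[-2,-11,0],0],[1,[-2,-11,0],0]]' | head -2
python3 - <<'E'
from h import *
im,p=snap('wrist','w2'); print(p,todelta([365,-225,300]))
E
```

```text
clock: 2.0
eef_pos: [375.3, -87.4, 299.4]
{'fovy': 62.89551796861896, 'cx': 256.0678413963694, 'cy': 193.473607146094, 'origin': array([301.08112491, -58.86244935, 464.13544199]), 'attitude': array([2.86475604e+00, 1.06916253e-03, 1.20175890e+00])} (array([ -3.98, -13.21,  -0.06]), np.float64(158.91427729700897))
```

View pics/w2.png

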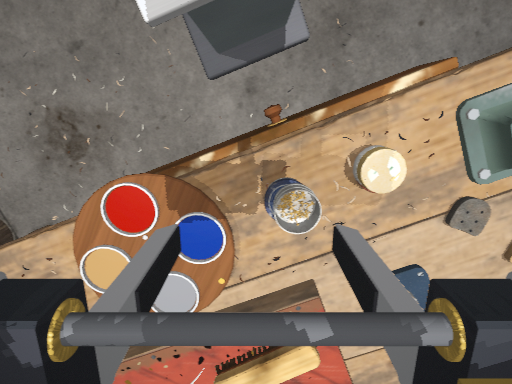

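The brad tin rim is now at (297,207) on the blue tin, the pot lid at (381,170), liners red (130,209), blue (199,237), tan (107,269), grey (176,293), and the stud at (221,281).

```bash
python3 -m creep '[[1,[-1,-4,0],0],[1,[-2.5,-8,0],0],[1,[-4.5,-12,0],0],[1,[-5.5,-14,0],0],[1,[-5.5,-14,0],0],[1,[-5.5,-14,0],0],[1,[-5.5,-14,0],0]]' | head -2
python3 - <<'E'
from h import *
im,p=snap('wrist','w3'); print(p,todelta([365,-225,300]))
E
```

```text
clock: 2.75
eef_pos: [376.3, -237.8, 299.6]
{'fovy': 62.89551796861896, 'cx': 256.0678413963694, 'cy': 193.473607146094, 'origin': array([ 301.97117462, -209.19189386,  464.3246009 ]), 'attitude': array([2.86430136e+00, 1.17631427e-03, 1.20189564e+00])} (array([ 1.51,  0.8 , -0.03]), np.float64(158.90665652114066))
```

View pics/w3.png

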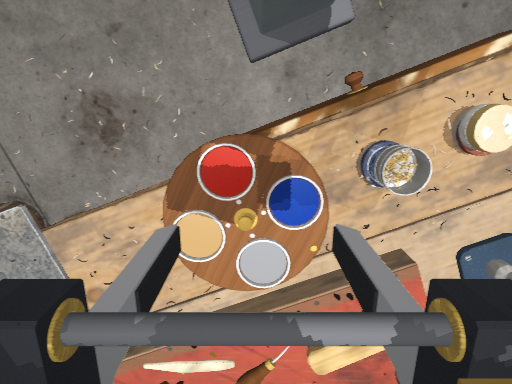

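w3 shows the full stand: red (226,171), blue (295,202), tan (198,236), grey (264,264), knob (245,219), and stud (314,249). The stacks are at the right.

Run:
```python
from h import *
P2=dict(fovy=62.89551796861896,cx=256.0678413963694,cy=193.473607146094,origin=np.array([301.08112491,-58.86244935,464.13544199]),attitude=np.array([2.86475604,1.06916253e-03,1.20175890]))
P3=dict(P2,origin=np.array([301.97117462,-209.19189386,464.3246009]),attitude=np.array([2.86430136,1.17631427e-03,1.20189564]))
import pickle; pickle.dump((P2,P3),open('P.pkl','wb'))
I2,I3=cv2.imread('pics/w2.png'),cv2.imread('pics/w3.png')
def blob(im,near,lo,hi):
    h=cv2.cvtColor(im,cv2.COLOR_BGR2HSV); m=cv2.inRange(h,lo,hi)
    m=cv2.morphologyEx(m,cv2.MORPH_CLOSE,np.ones((3,3)))
    n,l,s,c=cv2.connectedComponentsWithStats(m); k=l[near[1],near[0]]
    if k==0: return None
    cs,_=cv2.findContours((l==k).astype(np.uint8),cv2.RETR_EXTERNAL,cv2.CHAIN_APPROX_NONE)
    return cv2.fitEllipse(cv2.convexHull(max(cs,key=len))),s[k,4]
C={'red':((0,150,100),(8,255,255)),'blue':((105,150,60),(125,255,255)),'tan':((10,80,150),(25,200,255)),'grey':((0,0,120),(180,35,190))}
for n,a,b in [('red',(130,209),(226,171)),('blue',(199,237),(295,202)),('tan',(107,269),(198,236)),('grey',(176,293),(264,264))]:
    e2,e3=blob(I2,a,*C[n]),blob(I3,b,*C[n]); print(n,e2,e3)
    if e3: print('  onz35',onz(P3,e3[0][0],35).round(1), e2 and onz(P2,e2[0][0],35).round(1))
    if e2 and e3: print('  tri',tri([(P2,e2[0][0]),(P3,e3[0][0])]))
a=cv2.resize(I2[135:245,255:420],None,fx=4.8,fy=4.8,interpolation=cv2.INTER_CUBIC)[:,:790]
b=cv2.resize(I3[90:200,347:512],None,fx=4.8,fy=4.8,interpolation=cv2.INTER_CUBIC)[:,:790]
cv2.imwrite('pics/c2.png',a);cv2.imwrite('pics/c3.png',b)
```

```text
red (((129.6623077392578, 208.83363342285156), (44.00881576538086, 51.48046875), 125.23575592041016), np.int32(1796)) (((226.0107879638672, 170.99148559570312), (49.994529724121094, 51.77344512939453), 118.4146957397461), np.int32(2050))
  onz35 [ 370.3 -281.1   35. ] [ 370.4 -281.6   35. ]
  tri (array([ 370.1296062 , -280.81484978,   36.42751812]), [np.float64(0.06446686670216883), np.float64(0.06446686670202507)])
blue (((198.4599151611328, 237.00328063964844), (42.8038444519043, 47.16684341430664), 110.4276123046875), np.int32(1538)) (((293.92333984375, 201.25563049316406), (46.31806182861328, 48.92436599731445), 68.23162841796875), np.int32(1793))
  onz35 [ 446.1 -207.3   35. ] [ 446.4 -206.9   35. ]
  tri (array([ 446.64211336, -207.33947755,   33.77321688]), [np.float64(0.12871778411406137), np.float64(0.12871778411393034)])
tan (((90.04183959960938, 238.92169189453125), (98.86634826660156, 197.83665466308594), 62.31502914428711), np.int32(7507)) (((314.6907653808594, 181.28822326660156), (186.0367431640625, 592.4775390625), 70.95427703857422), np.int32(36320))
  onz35 [ 428.8 -170.4   35. ] [ 391.2 -358.2   35. ]
  tri (array([ 348.70630028, -191.64487934,  277.24471996]), [np.float64(8.244604730152481), np.float64(8.244604730152428)])
grey (((173.591796875, 294.657470703125), (46.07087707519531, 50.76888656616211), 95.37152099609375), np.int32(1349)) None
```

View pics/c2.png

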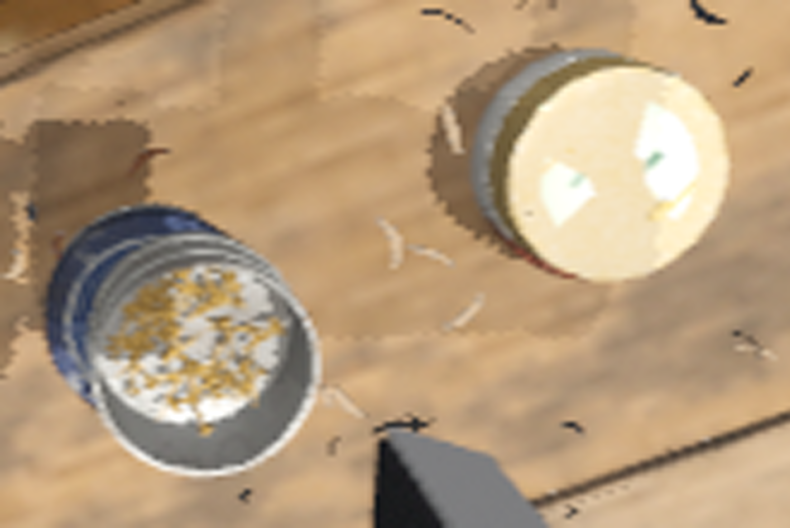

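View pics/c3.png

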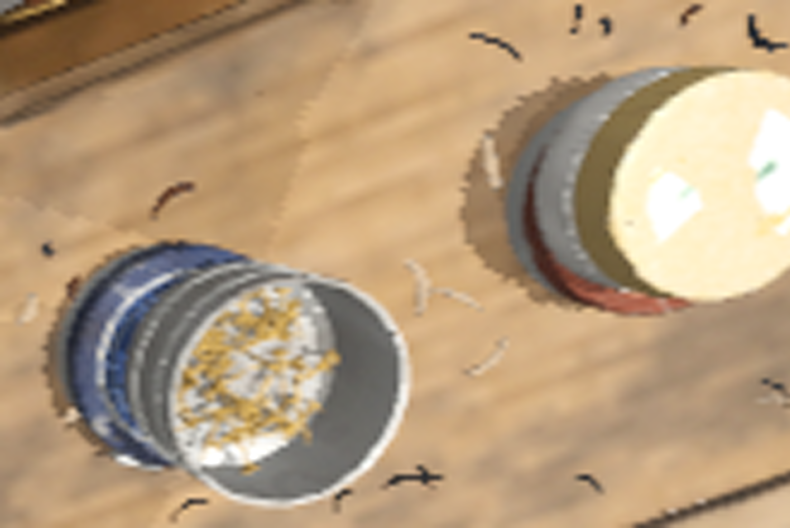

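c2 and c3 show both stacks clearly: the brad rim centre is at w2 (297.9,209.0) and w3 (407.4,171.0), and the pot lid centre is at w2 (383.7,171.0). The brad tin stands on blue and the pot on red.

Run:
```python
from h import *
import pickle; P2,P3=pickle.load(open('P.pkl','rb'))
print('brad',tri([(P2,(297.9,209)),(P3,(407.4,171))]),onz(P2,(297.9,209),66))
print('pot',tri([(P2,(383.7,171)),(P3,(498.7,128.5))]),onz(P2,(383.7,171),59))
# radius checks
for a,b,z in [((273.75,209),(322.1,209),66),((360.2,171),(407.1,171),59)]:
    print(np.linalg.norm(onz(P2,a,z)-onz(P2,b,z)))
b=onz(P2,(297.9,209),66)
print(todelta([b[0],b[1],150]),todelta([b[0],b[1],49]))
```

```text
brad (array([449.95490084, -55.66205186,  61.43877574]), [np.float64(1.472744775202709), np.float64(1.47274477520265)]) [446.71837297 -55.682491    66.        ]
pot (array([440.67548665,  67.17404466,  57.63956973]), [np.float64(0.09622509028002839), np.float64(0.09622509028011086)]) [440.10691121  66.74209214  59.        ]
64.62949136245427
61.60734977813144
(array([-1.000e-02,  1.954e+01,  1.497e+01]), np.float64(158.90665652114066)) (array([-1.000e-02,  1.954e+01,  2.507e+01]), np.float64(158.90665652114066))
```

```bash
python3 -m creep '[[1,[0,4.5,3],0],[1,[0,9,6],0],[1,[0,13,9],0],[1,[0,17,12],0],[1,[0,19.5,14],0],[1,[0,19.5,16],0],[1,[0,19.5,18],0],[1,[0,19.5,18],0],[1,[0,19.5,18],0]]' | head -3
python3 - <<'E'
from h import *
print(todelta([447,-55.8,49]))
im,p=snap('wrist','w4');print(p['origin'],p['attitude'])
E
```

```text
clock: 3.7
eef_pos: [446.6, -56.8, 120.2]
eef_rot: [3.142, 0.0, 2.773]
(array([0.  , 0.11, 7.12]), np.float64(158.8533488392892))
[372.30974875 -28.13840325 284.91231794] [2.86418344e+00 1.18501104e-03 1.20104175e+00]
```

View pics/w4.png

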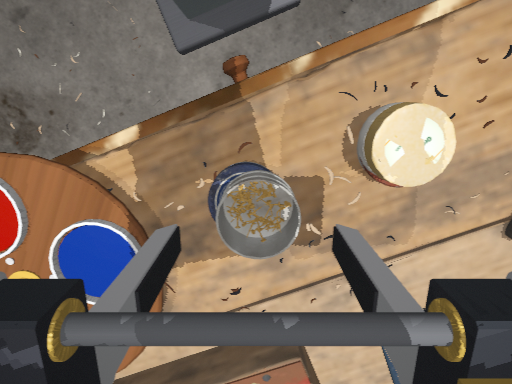

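The brad rim is centred between the fingers at (258,214), and the pot lid is at (410,145).

```bash
python3 - <<'E'
from h import *
p=manip.camera_params('wrist')
print(onz(p,(258,214),66),onz(p,(410.5,144.5),59))
im=cv2.imread('pics/w4.png');h=cv2.cvtColor(im,cv2.COLOR_BGR2HSV);m=cv2.inRange(h,(105,150,60),(125,255,255));m[:,150:]=0
cs,_=cv2.findContours(m,0,1);c=max(cs,key=len);e=cv2.minEnclosingCircle(c);print(e,onz(p,e[0],35))
E
python3 -m creep '[[1,[0,0.1,3],0],[1,[0,0.1,6],0],[1,[0,0.1,7.1],0],[1,[0,0.1,7.1],0],[-1,[0,0.1,7.1],0],[-1,[0,0.1,7.1],0],[-1,[0,0.1,7.1],0],[-1,[0,0.1,7.1],0]]' 15
```

```text
[446.03945679 -55.58820872  66.        ] [438.62899445  64.53587092  59.        ]
((96.01176452636719, 257.8235168457031), 38.29334259033203) [ 443.04921852 -207.26263733   35.        ]
clock: 4.55
eef_pos: [447.2, -56.4, 49.1]
eef_rot: [3.141, 0.001, 2.772]
wrist_force: [0.3, 0.3, -0.1]
finger_gap: 65.6
finger_force: 0.2
```

```bash
python3 -m creep '[[-1,[0,0,0],0],[-1,[0,0,0],0],[-1,[0,0,0],0],[-1,[0,0,-1],0],[-1,[0,0,-3],0],[-1,[0,0,-6],0],[-1,[0,0,-9],0],[-1,[0,0,-9],0],[-1,[0,0,-9],0]]' 20
python3 - <<'E'
from h import *
print(todelta([520,-283,140]))
im,p=snap('wrist','w5');print(p)
E
```

```text
clock: 5.45
eef_pos: [446.8, -56.3, 138.7]
eef_rot: [3.142, 0.001, 2.772]
wrist_force: [-0.5, 0.4, -1.9]
finger_gap: 62.9
finger_force: 20.0
(array([-15.02, -18.49,  -0.11]), np.float64(158.81440468592862))
{'fovy': 62.89551796861896, 'cx': 256.0678413963694, 'cy': 193.473607146094, 'origin': array([372.45264068, -27.57550609, 303.4130662 ]), 'attitude': array([2.86374699e+00, 1.19387482e-03, 1.20033295e+00])}
```

View pics/w5.png

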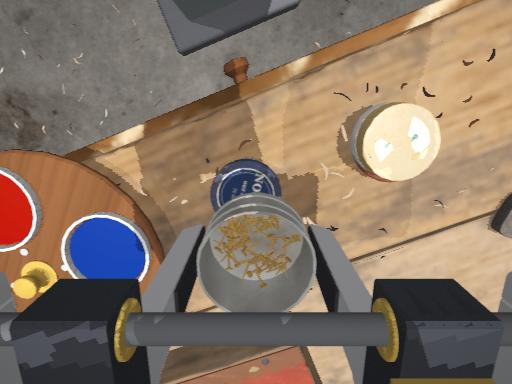

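The brad tin is held upright at (257,255), and the blue tin underneath is uncovered at (246,185).

Run:
```python
from h import *
import pickle; P2,P3=pickle.load(open('P.pkl','rb'))
im=cv2.imread('pics/w3.png');h=cv2.cvtColor(im,cv2.COLOR_BGR2HSV)
print(h[264,264],h[236,198],h[215,198])
def fit(near,lo,hi,r=34):
    m=cv2.inRange(h,lo,hi);k=np.zeros_like(m);cv2.circle(k,near,r,255,-1);m&=k
    m=cv2.morphologyEx(m,cv2.MORPH_OPEN,np.ones((3,3)))
    cs,_=cv2.findContours(m,0,1);c=max(cs,key=cv2.contourArea);e=cv2.fitEllipse(cv2.convexHull(c));print(e,onz(P3,e[0],35))
fit((264,264),(0,0,120),(180,50,255)); fit((198,236),(8,60,150),(25,180,255),24)
# circle tests on all: full ring incl. collar (white), z=40
for n in [(226,171),(295,202),(264,264)]: fit(n,(0,0,170),(180,60,255))
```

```text
[115   8 193] [ 18 112 231] [ 18 106 235]
((262.7806091308594, 262.8348388671875), (50.03846740722656, 54.00474166870117), 90.3302993774414) [ 521.48232379 -283.67741882   35.        ]
((198.30799865722656, 235.4092254638672), (44.34480667114258, 47.48564147949219), 113.291259765625) [ 445.12094119 -356.62046986   35.        ]
((252.5320281982422, 164.0106201171875), (2.845728874206543, 8.434070587158203), 169.4219207763672) [ 374.43332194 -242.99671086   35.        ]
((320.1837463378906, 199.0531768798828), (5.657947540283203, 21.242826461791992), 175.03126525878906) [ 456.49560164 -171.26677938   35.        ]
((262.0953674316406, 260.955078125), (42.75272750854492, 53.289398193359375), 83.75096130371094) [ 518.15624959 -283.523916     35.        ]
```

```bash
python3 -m creep '[[-1,[-1.5,-2,0],0],[-1,[-4.5,-5.5,0],0],[-1,[-7.5,-9.2,0],0],[-1,[-10.5,-13,0],0],[-1,[-13,-16,0],0],[-1,[-14.5,-18,0],0],[-1,[-15,-18.5,0],0],[-1,[-15,-18.5,0],0],[-1,[-15,-18.5,0],0],[-1,[-15,-18.5,0],0]]'
python3 - <<'E'
from h import *
print(todelta([520.6,-283.2,60.5]))
E
```

```text
clock: 6.5
eef_pos: [519.7, -281.9, 138.4]
eef_rot: [3.141, -0.0, 2.773]
wrist_force: [0.2, -0.3, -1.7]
finger_gap: 62.9
finger_force: 20.0
(array([-0.13, -0.09,  7.79]), np.float64(158.87092339422384))
```

```bash
python3 -m creep '[[-1,[-0.1,-0.1,2.5],0],[-1,[-0.1,-0.1,5],0],[-1,[-0.1,-0.1,6.5],0],[-1,[-0.1,-0.1,7.5],0],[-1,[-0.1,-0.1,7.6],0],[-1,[-0.1,-0.1,7.6],0],[-1,[-0.1,-0.1,7.6],0],[-1,[-0.1,-0.1,7.6],0]]'
python3 - <<'E'
from h import *
print(todelta([520.6,-283.2,60.3]))
im,p=snap('wrist','w6')
E
```

```text
clock: 7.3
eef_pos: [520.7, -284.5, 63.3]
eef_rot: [-3.141, 0.001, 2.772]
wrist_force: [-0.4, 0.0, -2.1]
finger_gap: 62.9
finger_force: 20.0
(array([0.06, 0.12, 0.3 ]), np.float64(158.81361221726925))
```

View pics/w6.png

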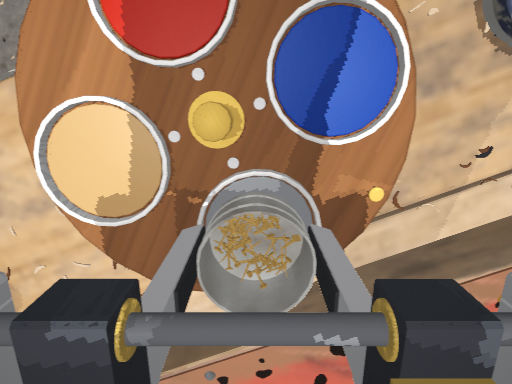

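The tin sits over the grey pocket (collar centre near column 260), with the stud at (377,194).

```bash
python3 -m creep '[[-1,[0.05,0.15,0],0],[-1,[0.05,0.15,0.15],0],[-1,[0.05,0.15,0.25],0],[-1,[0.05,0.15,0.25],0],[-1,[0.05,0.15,0.25],0]]'|grep -v rot
python3 -m creep '[[-1,[0,0,0.04],0],[-1,[0,0,0.04],0],[-1,[0,0,0.04],0]]'|grep -v rot
```

```text
clock: 7.85
eef_pos: [520.6, -282.9, 60.1]
wrist_force: [-1.0, -0.4, 1.7]
finger_gap: 62.9
finger_force: 20.0
clock: 8.15
eef_pos: [520.6, -282.9, 60.1]
wrist_force: [-3.2, 0.3, 7.0]
finger_gap: 62.6
finger_force: 20.0
```

```bash
python3 -m creep '[[-1,[0,0,-0.05],0],[-1,[0,0,-0.05],0],[0.4,[0,0,-0.05],0],[0.55,[0,0,-0.05],0],[0.6,[0,0,-0.05],0],[0.6,[0,0,-0.05],0],[0.6,[0,0,-0.05],0]]'|grep -v rot
python3 -m creep '[[0.6,[0,0,-0.5],0],[0.6,[0,0,-2],0],[0.6,[0,0,-5],0],[1,[0,0,-9],0],[1,[0,0,-9],0],[1,[0,0,-9],0]]'|grep -v rot
python3 - <<'E'
from h import *
import pickle
im,p=snap('wrist','w7');pickle.dump(p,open('p7.pkl','wb'))
print(todelta([440,66,150]))
E
```

```text
clock: 8.85
eef_pos: [520.5, -282.7, 60.0]
wrist_force: [0.3, 0.6, 0.6]
finger_gap: 75.1
finger_force: 0.0
clock: 9.45
eef_pos: [520.8, -283.0, 151.7]
wrist_force: [1.1, -0.3, -0.5]
finger_gap: 93.0
finger_force: 0.0
(array([20.1 , 29.6 ,  0.03]), np.float64(158.81188095279379))
```

View pics/w7.png

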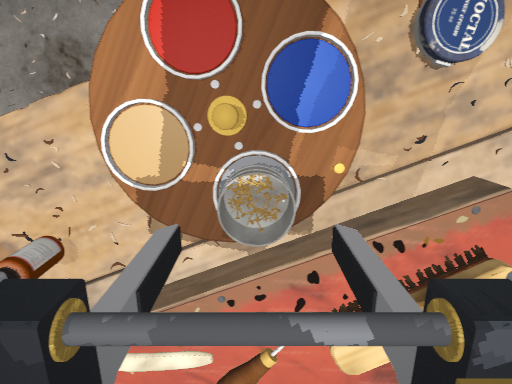

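The brad tin stands in the grey pocket, rim at (256,203), with the stud at (339,168). The bottle is still standing at lower left. Next I'll check the stand's angle and refine the pot position by masks.

```bash
cat >> h.py <<'E'
def fit(im,p,near,lo,hi,r,z,close=3):
    h=cv2.cvtColor(im,cv2.COLOR_RGB2HSV);m=cv2.inRange(h,lo,hi);k=np.zeros_like(m);cv2.circle(k,near,r,255,-1);m&=k
    m=cv2.morphologyEx(m,cv2.MORPH_CLOSE,np.ones((close,close)));m=cv2.morphologyEx(m,cv2.MORPH_OPEN,np.ones((3,3)))
    cs,_=cv2.findContours(m,0,1);c=max(cs,key=cv2.contourArea);e=cv2.fitEllipse(cv2.convexHull(c));return np.round(e[0],1),np.round(e[1],1),onz(p,e[0],z).round(1)
def rd(f): return cv2.cvtColor(cv2.imread(f'pics/{f}.png'),cv2.COLOR_BGR2RGB)
BLUE=((105,130,50),(125,255,255));RED=((0,150,90),(8,255,255));TAN=((8,60,140),(25,180,255))
E
python3 - <<'E'
from h import *
import pickle;p7=pickle.load(open('p7.pkl','rb'))
im=rd('w7')
r=fit(im,p7,(192,32),*RED,55,35);b=fit(im,p7,(310,82),*BLUE,48,35);t=fit(im,p7,(147,143),*TAN,44,35)
print(r,b,t); d=b[2]-t[2];print('angle',np.degrees(np.arctan2(d[1],d[0])))
import pickle;P2,P3=pickle.load(open('P.pkl','rb'))
im3=rd('w3');b=fit(im3,P3,(295,202),*BLUE,34,35);t=fit(im3,P3,(198,236),*TAN,24,35);d=b[2]-t[2];print('angle before',np.degrees(np.arctan2(d[1],d[0])),b,t)
p5=dict(p7,origin=np.array([372.45264068,-27.57550609,303.4130662]),attitude=np.array([2.86374699,1.19387482e-03,1.20033295]))
p4=dict(p7,origin=np.array([372.30974875,-28.13840325,284.91231794]),attitude=np.array([2.86418344,1.18501104e-03,1.20104175]))
i5=rd('w5');h=cv2.cvtColor(i5,cv2.COLOR_RGB2HSV);print(h[120,400],h[140,370],h[150,430],h[90,345],h[190,400])
for s in (90,110): print(s,fit(i5,p5,(401,141),(12,20,215),(32,s,255),48,59,9), fit(rd('w4'),p4,(411,144),(12,20,215),(32,s,255),52,59,9))
print('blue in w5',fit(i5,p5,(246,185),(100,60,30),(125,255,255),40,24,7))
E
```

```text
(array([192. ,  24.1]), array([87.7, 99.4]), array([ 370.1, -280.4,   35. ])) (array([308.3,  82.3]), array([82.7, 88.8]), array([ 446.2, -207.1,   35. ])) (array([148.3, 143.6]), array([77.2, 84.9]), array([ 443.4, -356.6,   35. ]))
angle 88.92702723544795
angle before 89.61521210126071 (array([294.1, 201.3]), array([46.6, 49.2]), array([ 446.2, -207.2,   35. ])) (array([198.6, 235.4]), array([44.1, 47.1]), array([ 445.2, -356.1,   35. ]))
[ 20  54 252] [ 21  55 255] [ 21  63 247] [ 16 102 190] [ 16  87 165]
90 (array([401.8, 141.5]), array([72.4, 82.5]), array([439.1,  67. ,  59. ])) (array([414. , 144.6]), array([77.4, 88.8]), array([439.1,  67. ,  59. ]))
110 (array([403.4, 139. ]), array([72.1, 90.4]), array([437.7,  68.6,  59. ])) (array([414.7, 142.5]), array([77.6, 93.2]), array([437.8,  67.8,  59. ]))
blue in w5 (array([245.4, 192.8]), array([67.1, 69. ]), array([442.5, -65.7,  24. ]))
```

```bash
python3 -m creep '[[1,[3.5,-1,0],0],[1,[7.5,-2,0],0],[1,[9.5,2.5,0],0],[1,[11.3,7,0],0],[1,[13,11.5,0],0],[1,[14.7,16,0],0],[1,[16.4,20.5,1],0],[1,[18.1,24.9,2],0],[1,[20,29.6,3],0],[1,[20.1,29.6,3],0],[1,[20.1,29.6,3],0],[1,[20.1,29.6,3],0]]'|grep -v rot
python3 - <<'E'
from h import *
im,p=snap('wrist','w8')
near=(255,220)
print(fit(im,p,(255,215),(12,20,215),(32,90,255),52,59,9))
print(todelta([439.3,67,49]))
E
```

```text
clock: 10.7
eef_pos: [440.0, 65.1, 119.9]
wrist_force: [-0.1, -0.4, -0.0]
finger_gap: 94.0
finger_force: 0.0
(array([277.9, 185.3]), array([11.9, 33.7]), array([425.5,  87.7,  59. ]))
(array([0.16, 0.17, 7.1 ]), np.float64(158.72997956127398))
```

```bash
python3 -m creep '[[1,[0.1,0.2,3],0],[1,[0.1,0.2,6],0],[1,[0.1,0.2,7.1],0],[1,[0.1,0.2,7.1],0],[0.4,[0.1,0.2,7.1],0],[0.2,[0.1,0.2,7.1],0],[0,[0.1,0.2,7.1],0],[-1,[0.1,0.2,7.1],0],[-1,[0.1,0.2,7.1],0],[-1,[0.1,0.2,7.1],0],[-1,[0.1,0.2,7.1],0]]' 15 |grep -v rot
python3 -m creep '[[-1,[0,0,-1],0],[-1,[0,0,-3],0],[-1,[0,0,-6],0],[-1,[0,0,-9],0],[-1,[0,0,-9],0],[-1,[0,0,-9],0]]' |grep -v rot
python3 - <<'E'
from h import *
import pickle
im,p=snap('wrist','w9');pickle.dump(p,open('p9.pkl','wb'))
print(todelta([444.3,-356.6,140]))
E
```

```text
clock: 11.85
eef_pos: [440.1, 68.2, 49.5]
wrist_force: [-1.1, 0.2, 6.1]
finger_gap: 61.5
finger_force: 15.0
clock: 12.45
eef_pos: [439.8, 68.1, 139.4]
wrist_force: [-0.6, 0.2, -0.7]
finger_gap: 61.6
finger_force: 15.0
(array([-15.8 , -39.43,  -0.14]), np.float64(158.81753019771108))
```

View pics/w9.png

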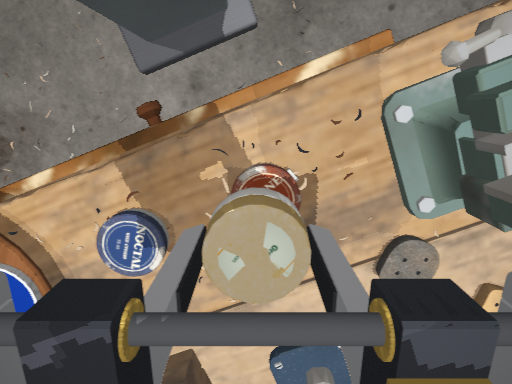

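The pot is held level at (257,248), the red tin is uncovered at (266,190), and the blue tin is at (132,242).

```bash
python3 -m creep '[[-1,[-1,-2.5,0],0],[-1,[-2.5,-6.5,0],0],[-1,[-4.3,-10.9,0],0],[-1,[-6.1,-15.3,0],0],[-1,[-7.9,-19.7,0],0],[-1,[-9.7,-24.1,0],0],[-1,[-11.5,-28.5,0],0],[-1,[-13.2,-32.9,0],0],[-1,[-14.8,-36.9,0],0],[-1,[-15.6,-39,0],0],[-1,[-15.8,-39.4,0],0],[-1,[-15.8,-39.4,0],0]]'|grep -v rot
python3 -m creep '[[-1,[0,0,0],0],[-1,[0,0,0],0]]'|grep -v rot
python3 - <<'E'
from h import *
print(todelta([445,-356.4,63]))
E
```

```text
clock: 13.7
eef_pos: [444.3, -356.0, 137.7]
wrist_force: [-0.6, -0.7, -0.5]
finger_gap: 61.2
finger_force: 15.0
clock: 13.9
eef_pos: [445.0, -355.2, 139.0]
wrist_force: [0.6, 0.3, -1.4]
finger_gap: 60.9
finger_force: 15.0
(array([-0.05, -0.12,  7.6 ]), np.float64(158.88558151886278))
```

```bash
python3 -m creep '[[-1,[0,-0.1,2.5],0],[-1,[0,-0.1,5],0],[-1,[0,-0.1,6.5],0],[-1,[0,-0.1,7.3],0],[-1,[0,-0.1,7.5],0],[-1,[0,-0.1,7.5],0],[-1,[0,-0.1,7.5],0],[-1,[0,-0.1,7.5],0]]'|grep -v rot
python3 - <<'E'
from h import *
im,p=snap('wrist','w10');print(todelta([445,-356.4,61]))
h=fit(im,p,(395,230),*BLUE,150,35);print(h)
E
```

```text
clock: 14.7
eef_pos: [444.7, -357.6, 64.9]
wrist_force: [-1.2, -0.9, -1.3]
finger_gap: 61.6
finger_force: 15.0
(array([0.  , 0.11, 0.37]), np.float64(158.81141170018248))
(array([471.6, 155.7]), array([ 88.5, 105. ]), array([ 447.7, -215.3,   35. ]))
```

View pics/w10.png

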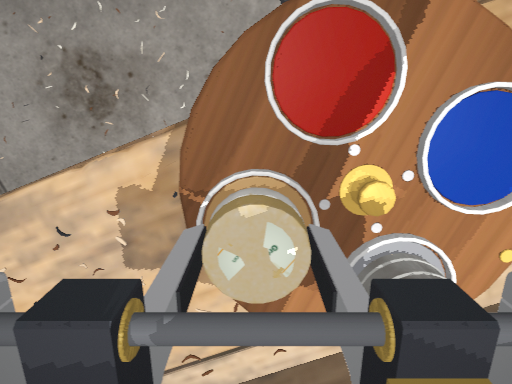

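The pot is over the tan pocket, with the collar centre at column ~258 and the pot at 257.

```bash
python3 -m creep '[[-1,[0,0.1,0.1],0],[-1,[0,0.1,0.2],0],[-1,[0,0.1,0.3],0],[-1,[0,0.1,0.3],0],[-1,[0,0.1,0.3],0]]'|grep -v rot
```

```text
clock: 15.25
eef_pos: [444.8, -356.4, 61.0]
wrist_force: [0.2, 0.7, -0.9]
finger_gap: 61.6
finger_force: 15.0
```

```bash
python3 -m creep '[[-1,[0,0,0.05],0],[-1,[0,0,0.05],0],[-1,[0,0,0.05],0]]'|grep -v rot
python3 -m creep '[[-1,[0,0,0.05],0],[-1,[0,0,0.05],0],[-1,[0,0,0.05],0]]'|grep -v rot
```

```text
clock: 15.55
eef_pos: [444.8, -356.4, 60.6]
wrist_force: [0.5, 0.1, -0.5]
finger_gap: 61.3
finger_force: 15.0
clock: 15.85
eef_pos: [445.0, -356.4, 60.5]
wrist_force: [-1.1, 2.6, 6.4]
finger_gap: 60.8
finger_force: 15.0
```

```bash
python3 -m creep '[[-1,[0,0,-0.04],0],[-1,[0,0,-0.04],0],[0.35,[0,0,-0.04],0],[0.45,[0,0,-0.04],0],[0.55,[0,0,-0.04],0],[0.55,[0,0,-0.04],0],[0.55,[0,0,-0.04],0]]'|grep -v rot
python3 -m creep '[[0.55,[0,0,-0.5],0],[0.55,[0,0,-2],0],[0.55,[0,0,-5],0],[1,[0,0,-9],0],[1,[0,0,-12],0],[1,[0,0,-12],0],[1,[0,0,-12],0]]'|grep -v rot
python3 - <<'E'
from h import *
import pickle
im,p=snap('wrist','w11')
# project expected pocket/pot centres
def proj(p,X):
    f=192/np.tan(np.radians(p['fovy']/2));c=R.from_euler('xyz',p['attitude']).inv().apply(np.array(X)-p['origin']);return (c[:2]/c[2]*f+[p['cx'],p['cy']]).round().astype(int)
for n,X,C in [('red',(370.2,-280.9,35),RED),('blue',(446.2,-207.2,35),BLUE)]:
    q=proj(p,X);print(n,q,fit(im,p,tuple(int(v) for v in q),*C,46,35))
# red & blue tins from earlier pictures
p9=pickle.load(open('p9.pkl','rb'));i9=rd('w9')
print('blue9',fit(i9,p9,(132,242),(100,60,30),(125,255,255),42,24,7))
h=cv2.cvtColor(i9,cv2.COLOR_RGB2HSV);print(h[180,262],h[175,285],h[185,300],h[190,240],h[190,232],h[160,250])
print(todelta([442.5,-66,150]))
E
```

```text
clock: 16.55
eef_pos: [444.7, -356.3, 60.4]
wrist_force: [0.3, 0.1, -0.1]
finger_gap: 72.5
finger_force: 0.0
clock: 17.25
eef_pos: [444.8, -356.4, 181.5]
wrist_force: [0.1, 0.2, -0.4]
finger_gap: 93.9
finger_force: 0.0
red [303  85] (array([302.7,  84.6]), array([76.2, 80.8]), array([ 370.1, -281. ,   35. ]))
blue [400 133] (array([399.5, 132.4]), array([68.3, 77.3]), array([ 446. , -207.4,   35. ]))
blue9 (array([131.7, 243.1]), array([64.1, 69.1]), array([442.9, -63.1,  24. ]))
[  8 192 105] [  7 127 149] [ 15 107 126] [ 21  13 134] [  5 134  97] [ 16  98 185]
(array([10.68, 26.98,  3.04]), np.float64(158.81144445819825))
```

```bash
python3 -m creep '[[1,[2,3.5,-1],0],[1,[4,7,-2],0],[1,[6,10.8,-3],0],[1,[8,14.5,-4],0],[1,[10,18.2,-5],0],[1,[12,22,-6],0],[1,[14.5,25.8,-7],0],[1,[16.8,29.5,-7],0],[1,[16.8,29.5,-7],0],[1,[16.8,29.5,-7],0],[1,[16.8,29.5,-7],0]]'|grep -v rot
cat > tins.py <<'E'
from h import *
import sys,pickle
im,p=snap('wrist',sys.argv[1]);pickle.dump(p,open(sys.argv[1]+'.pkl','wb'))
f=192/np.tan(np.radians(p['fovy']/2))
def proj(X):
    c=R.from_euler('xyz',p['attitude']).inv().apply(np.array(X)-p['origin']);return tuple(int(v) for v in c[:2]/c[2]*f+[p['cx'],p['cy']])
for n,X,lo,hi in [('blue',(442.7,-64,24),(100,60,30),(125,255,255)),('red',(440,68,24),(0,115,40),(11,255,255))]:
    q=proj(X);print(n,q,fit(im,p,q,lo,hi,46,24,7))
E
python3 tins.py w12
python3 -m creep '[[1,[0,-2,0],0],[1,[-2,-5,0],0],[1,[-2,-5,0],0],[1,[-2,-5,0],0],[1,[-2,-5,0],0]]'|grep pos
python3 tins.py w13
python3 - <<'E'
from h import *
a,b=rd('w12'),rd('w13')
o=np.hstack([cv2.resize(x[110:270,170:380],(395,301)) for x in (a,b)]) 
cv2.imwrite('pics/tins.png',cv2.cvtColor(o,cv2.COLOR_RGB2BGR))
E
```

```text
clock: 18.4
eef_pos: [394.7, -21.3, 249.9]
wrist_force: [0.4, -0.8, 0.1]
finger_gap: 94.2
finger_force: 0.0
blue (239, 214) (array([238.5, 215.2]), array([47.5, 48.4]), array([443.1, -65.7,  24. ]))
red (334, 177) (array([339.6, 181.6]), array([49.6, 52.9]), array([447.6,  72.1,  24. ]))
eef_pos: [395.2, -74.5, 250.2]
blue (277, 200) (array([275.6, 201.1]), array([48.3, 49. ]), array([443.1, -66.5,  24. ]))
red (375, 161) (array([379. , 166.4]), array([50.3, 54.9]), array([447.5,  71.2,  24. ]))
```

View pics/tins.png

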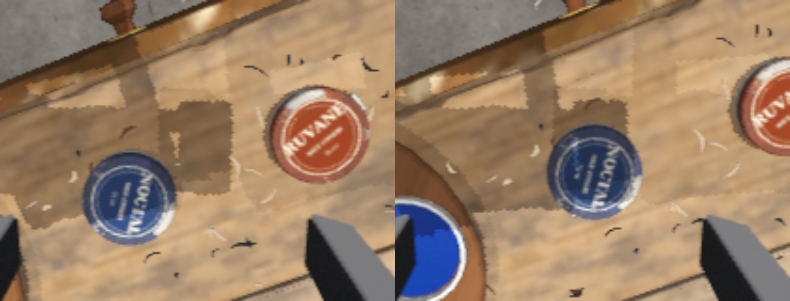

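The last picture shows both lids clear: blue at w12 px (238.5,215), with its key toward lower right, and red at (339.6,181), with its key toward upper right. So I'll grip across world x (yaw 90°), clear of both keys.

```bash
python3 -m creep '[[1,[-1,0.5,2],1.6],[1,[-2,1,4],3.2],[1,[-3,1.5,6],4.8],[1,[-4,2,8],6.4],[1,[-4.2,2.5,10],8],[1,[-4.2,2.5,12],9.6],[1,[-4.2,2.5,13],11.2],[1,[-4.2,2.5,13],12.8],[1,[-4.2,2.5,13],13.8],[1,[-4.2,2.5,13],13.8],[1,[-4.2,2.5,13],13.8],[1,[-4.2,2.5,13],13.8]]'
python3 tins.py w14
python3 - <<'E'
from h import *
print(todelta([443.1,-66,22]))
E
```

```text
clock: 20.2
eef_pos: [443.6, -66.1, 120.5]
eef_rot: [3.141, 0.0, 1.57]
wrist_force: [-0.3, 0.7, -0.3]
finger_gap: 94.0
finger_force: 0.0
blue (255, 196) (array([258.1, 197. ]), array([73.5, 73.9]), array([445.3, -64.3,  24. ]))
red (251, 28) (array([258.4,  24.1]), array([75.2, 92.5]), array([445.5,  71. ,  24. ]))
(array([ 0.02, -0.05,  9.85]), np.float64(89.92367965651762))
```

```bash
python3 -m creep '[[1,[0.15,0.1,4],0],[1,[0.15,0.1,8],0],[1,[0.15,0.1,9.8],0],[1,[0.15,0.1,9.8],0],[0.6,[0.15,0.1,9.8],0],[0.5,[0.15,0.1,9.8],0],[0.4,[0.15,0.1,9.8],0],[-1,[0.15,0.1,9.8],0],[-1,[0.15,0.1,9.8],0],[-1,[0.15,0.1,9.8],0],[-1,[0.15,0.1,9.8],0]]' 20
python3 -m creep '[[-1,[0,0,-1],0],[-1,[0,0,-3],0],[-1,[0,0,-7],0],[-1,[0,0,-11],0],[-1,[0,0,-11],0],[-1,[0,0,-11],0]]' |grep -v rot
```

```text
clock: 21.35
eef_pos: [445.0, -64.9, 23.3]
eef_rot: [3.14, 0.0, 1.568]
wrist_force: [-1.2, 0.7, 8.3]
finger_gap: 66.2
finger_force: 20.0
clock: 21.95
eef_pos: [444.6, -64.8, 133.0]
wrist_force: [-0.5, 0.6, -1.9]
finger_gap: 66.6
finger_force: 20.0
```

```bash
python3 -m creep '[[-1,[-2,0,0],0],[-1,[-6,0,0],0],[-1,[-10.5,0,0],0],[-1,[-15,0,0],0],[-1,[-18,0,0],0],[-1,[-19,0,0],0],[-1,[-19,0,0],0],[-1,[-19,0,0],0],[-1,[-19,0,0],0]]' |grep -v rot
cat > pk.py <<'E'
from h import *
import sys
im,p=snap('wrist',sys.argv[1]);f=192/np.tan(np.radians(p['fovy']/2))
for n,X,C in [('red',(370.2,-281,35),RED),('blue',(446.2,-207.2,35),BLUE)]:
    c=R.from_euler('xyz',p['attitude']).inv().apply(np.array(X)-p['origin']);q=tuple(int(v) for v in c[:2]/c[2]*f+[p['cx'],p['cy']])
    try: print(n,q,fit(im,p,q,*C,int(37.5*f/c[2]),35))
    except Exception as e: print(n,q,e)
print(manip.read_state()['eef_pos'])
E
python3 pk.py w15
```

```text
clock: 22.85
eef_pos: [443.9, -253.5, 132.2]
wrist_force: [0.2, -0.7, -1.2]
finger_gap: 66.4
finger_force: 20.0
red (173, 228) (array([171.8, 224.2]), array([69.3, 75. ]), array([ 368.6, -277. ,   35. ]))
blue (258, 145) (array([260. , 143.7]), array([84.5, 85.3]), array([ 447.3, -205.7,   35. ]))
[ 444.03462515 -253.63557884  132.36975037]
```

```bash
python3 -m creep '[[-1,[1.5,0.25,0],0],[-1,[3.5,0.25,0],0],[-1,[4.7,0.25,0],0],[-1,[4.7,0.25,2],0],[-1,[4.7,0.25,4.5],0],[-1,[4.7,0.25,6],0],[-1,[4.7,0.25,6.8],0],[-1,[4.7,0.25,6.8],0],[-1,[4.7,0.25,6.8],0],[-1,[4.7,0.25,6.8],0]]' |grep -v rot
python3 - <<'E'
from h import *
print(todelta([446.6,-206.2,58.5]))
E
```

```text
clock: 23.9
eef_pos: [447.0, -207.9, 65.3]
wrist_force: [0.1, 1.0, -1.2]
finger_gap: 66.4
finger_force: 20.0
(array([ 0.17, -0.04,  0.68]), np.float64(89.815960722747))
```

```bash
python3 -m creep '[[-1,[0.12,0,0.1],0],[-1,[0.12,0,0.3],0],[-1,[0.12,0,0.5],0],[-1,[0.12,0,0.5],0],[-1,[0.12,0,0.5],0]]' |grep -v rot
python3 pk.py w16
```

```text
clock: 24.4
eef_pos: [446.5, -206.6, 59.4]
wrist_force: [-0.2, -1.1, -1.5]
finger_gap: 66.4
finger_force: 20.0
red (149, 328) (array([177.2, 352. ]), array([21.1, 46.2]), array([ 388.4, -301.4,   35. ]))
blue (255, 232) (array([248.7, 258.5]), array([54.8, 84.3]), array([ 441.5, -226.1,   35. ]))
[ 446.54206706 -206.6403277    59.43931505]
```

```bash
python3 -m creep '[[-1,[0,0,0.08],0],[-1,[0,0,0.08],0],[-1,[0,0,0.08],0]]'|grep -E 'pos|wrist'
python3 -m creep '[[-1,[0,0,0.05],0],[-1,[0,0,0.05],0],[-1,[0,0,0.05],0]]'|grep -E 'pos|wrist'
```

```text
eef_pos: [446.6, -206.6, 58.7]
wrist_force: [0.7, 0.9, -2.1]
eef_pos: [446.7, -206.7, 58.3]
wrist_force: [0.8, -0.3, 1.4]
```

```bash
python3 -m creep '[[0.43,[0,0,0],0],[0.5,[0,0,0],0],[0.62,[0,0,0],0],[0.62,[0,0,0],0],[0.62,[0,0,0],0],[0.62,[0,0,0],0]]'|grep -v rot
python3 -m creep '[[0.62,[0,0,-0.5],0],[0.62,[0,0,-2],0],[0.62,[0,0,-5],0],[1,[0,0,-8],0],[1,[0,0,-9],0],[1,[0,0,-9],0]]'|grep -v rot
python3 - <<'E'
from h import *
import pickle
im,p=snap('wrist','w17');pickle.dump(p,open('w17.pkl','wb'))
f=192/np.tan(np.radians(p['fovy']/2))
print(manip.read_state()['eef_pos'])
c=R.from_euler('xyz',p['attitude']).inv().apply(np.array([446.6,-206.4,59])-p['origin']);q=tuple(int(v) for v in c[:2]/c[2]*f+[p['cx'],p['cy']])
print(q,fit(im,p,q,(100,60,30),(125,255,255),int(35*f/c[2]),59,7))
print(todelta([445,71,120]))
E
```

```text
clock: 25.65
eef_pos: [446.6, -206.6, 58.1]
wrist_force: [0.4, 0.2, 0.4]
finger_gap: 76.2
finger_force: 0.0
clock: 26.25
eef_pos: [447.0, -206.8, 149.3]
wrist_force: [1.1, 0.2, -0.6]
finger_gap: 93.2
finger_force: 0.0
[ 446.48046423 -206.57514885  147.90456159]
(255, 200) (array([255.3, 198.1]), array([77.5, 78.9]), array([ 446.5, -204.2,   59. ]))
(array([27.76, -0.24,  2.79]), np.float64(89.80901824906847))
```

```bash
python3 -m creep '[[1,[3,-1.5,0],0],[1,[7,-3,0],0],[1,[11,-4,0],0],[1,[15,-4,0],0],[1,[19,-4,0],0],[1,[23,-3,1],0],[1,[26.5,-1,2],0],[1,[27.8,-0.2,2.8],0],[1,[27.8,-0.2,2.8],0],[1,[27.8,-0.2,2.8],0],[1,[27.8,-0.2,2.8],0]]'|grep -v rot
python3 tins.py w18
python3 - <<'E'
from h import *
print(todelta([445.5,71,23]))
import pickle
p=pickle.load(open('w18.pkl','rb'));im=rd('w18')
for lo,hi in [((0,130,60),(9,255,255)),((0,110,40),(11,255,255)),((0,150,60),(9,255,255))]: print(fit(im,p,(255,192),lo,hi,48,24,9))
E
```

```text
clock: 27.4
eef_pos: [445.0, 70.6, 120.0]
wrist_force: [0.2, -0.2, 0.0]
finger_gap: 94.0
finger_force: 0.0
(array([0.05, 0.03, 9.72]), np.float64(89.74959649369747))
(array([261.4, 194.2]), array([73.7, 74.4]), array([449.5,  75. ,  24. ]))
(array([261.5, 194.2]), array([74.6, 75.1]), array([449.6,  75.1,  24. ]))
(array([262.3, 196.4]), array([55.7, 73.7]), array([450.4,  73.1,  24. ]))Traceback (most recent call last):
  File "tins.py", line 8, in <module>
    q=proj(X);print(n,q,fit(im,p,q,lo,hi,46,24,7))
                        ~~~^^^^^^^^^^^^^^^^^^^^^^
  File "h.py", line 26, in fit
    cs,_=cv2.findContours(m,0,1);c=max(cs,key=cv2.contourArea);e=cv2.fitEllipse(cv2.convexHull(c));return np.round(e[0],1),np.round(e[1],1),onz(p,e[0],z).round(1)
                                   ~~~^^^^^^^^^^^^^^^^^^^^^^^^
ValueError: max() iterable argument is empty
```

```bash
python3 -m creep '[[1,[0.4,0.4,4],0],[1,[0.4,0.4,8],0],[1,[0.4,0.4,9.7],0],[1,[0.4,0.4,9.7],0],[0.6,[0.4,0.4,9.7],0],[0.5,[0.4,0.4,9.7],0],[0.4,[0.4,0.4,9.7],0],[-1,[0.4,0.4,9.7],0],[-1,[0.4,0.4,9.7],0],[-1,[0.4,0.4,9.7],0],[-1,[0.4,0.4,9.7],0]]' 20|grep -v rot
python3 -m creep '[[-1,[0,0,-1],0],[-1,[0,0,-3],0],[-1,[0,0,-7],0],[-1,[0,0,-11],0],[-1,[0,0,-11],0],[-1,[0,0,-11],0]]' |grep -v rot
```

```text
clock: 28.55
eef_pos: [449.9, 75.4, 24.0]
wrist_force: [-1.1, -1.6, 8.3]
finger_gap: 66.1
finger_force: 20.0
clock: 29.15
eef_pos: [449.5, 75.4, 133.8]
wrist_force: [-1.0, 0.4, -2.0]
finger_gap: 66.0
finger_force: 20.0
```

```bash
python3 -m creep '[[-1,[-2,-1.5,0],0],[-1,[-5,-4,0],0],[-1,[-9,-6,0],0],[-1,[-13.5,-7.9,0],0],[-1,[-18,-7.9,0],0],[-1,[-22.5,-7.9,0],0],[-1,[-27,-7.9,0],0],[-1,[-31.5,-7.9,0],0],[-1,[-36,-7.9,0],0],[-1,[-39.5,-7.9,0],0],[-1,[-40.5,-7.9,0],0],[-1,[-40.5,-7.9,0],0]]' |grep -v rot
python3 -m creep '[[-1,[0,0,0],0],[-1,[0,0,0],0],[-1,[0,0,0],0]]' |grep -v rot
python3 pk.py w19
```

```text
clock: 30.35
eef_pos: [368.4, -329.6, 131.6]
wrist_force: [0.4, 1.5, -0.7]
finger_gap: 66.2
finger_force: 20.0
clock: 30.65
eef_pos: [369.4, -328.4, 133.3]
wrist_force: [-0.1, -0.3, -1.5]
finger_gap: 66.4
finger_force: 20.0
red (256, 143) (array([257.6, 142.5]), array([84.6, 86.3]), array([ 370.7, -279.8,   35. ]))
blue (355, 47) (array([359.3,  52.4]), array([50. , 74.2]), array([ 449.4, -210.9,   35. ]))
[ 369.42294597 -328.59272728  133.31134194]
```

```bash
python3 -m creep '[[-1,[1.5,0.1,0],0],[-1,[3.7,0.1,0],0],[-1,[4.9,0.1,0],0],[-1,[4.9,0.1,2],0],[-1,[4.9,0.1,4.5],0],[-1,[4.9,0.1,6],0],[-1,[4.9,0.1,6.7],0],[-1,[4.9,0.1,6.7],0],[-1,[4.9,0.1,6.7],0],[-1,[4.9,0.1,6.7],0],[-1,[4.9,0.1,6.7],0]]' |grep -v rot
python3 - <<'E'
from h import *
print(todelta([370.4,-279.6,59]))
E
```

```text
clock: 31.8
eef_pos: [370.6, -280.6, 66.8]
wrist_force: [0.5, -0.2, -1.0]
finger_gap: 66.5
finger_force: 20.0
(array([ 0.1 , -0.02,  0.78]), np.float64(89.80994574254031))
```

```bash
python3 -m creep '[[-1,[0.08,0,0.2],0],[-1,[0.08,0,0.4],0],[-1,[0.08,0,0.6],0],[-1,[0.08,0,0.65],0],[-1,[0.08,0,0.65],0],[-1,[0.08,0,0.65],0]]' |grep -E 'pos|wrist'
python3 -m creep '[[-1,[0,0,0.06],0],[-1,[0,0,0.06],0],[-1,[0,0,0.06],0]]'|grep -E 'pos|wrist'
```

```text
eef_pos: [370.3, -279.6, 59.7]
wrist_force: [-0.2, -0.2, -0.6]
eef_pos: [370.3, -279.5, 59.1]
wrist_force: [-0.1, -0.8, -1.0]
```

```bash
python3 -m creep '[[-1,[0,0,0.05],0],[-1,[0,0,0.05],0],[-1,[0,0,0.05],0]]'|grep -E 'pos|wrist'
python3 -m creep '[[-1,[0,0,0.03],0],[-1,[0,0,0.03],0],[-1,[0,0,0.03],0]]'|grep -E 'pos|wrist'
```

```text
eef_pos: [370.4, -279.7, 59.0]
wrist_force: [-2.2, 0.9, 5.5]
eef_pos: [370.4, -279.8, 58.9]
wrist_force: [-4.4, 1.2, 10.3]
```

```bash
python3 -m creep '[[-1,[0,0,-0.06],0],[-1,[0,0,-0.06],0],[0.43,[0,0,-0.06],0],[0.5,[0,0,-0.06],0],[0.62,[0,0,-0.06],0],[0.62,[0,0,-0.06],0],[0.62,[0,0,-0.06],0]]'|grep -v rot
python3 -m creep '[[0.62,[0,0,-0.5],0],[0.62,[0,0,-2],0],[0.62,[0,0,-5],0],[1,[0,0,-9],0],[1,[0,0,-13],0],[1,[0,0,-17],0],[1,[0,0,-20],0],[1,[0,0,-20],0],[1,[0,0,-20],0]]'|grep -v rot
python3 - <<'E'
from h import *
print(todelta([376.3,-237.8,299.6]))
E
```

```text
clock: 34.0
eef_pos: [370.3, -279.5, 58.8]
wrist_force: [0.7, -0.5, -0.1]
finger_gap: 76.1
finger_force: 0.0
clock: 34.9
eef_pos: [370.2, -279.5, 259.0]
wrist_force: [-1.2, -0.1, -0.5]
finger_gap: 93.7
finger_force: 0.0
(array([ 4.17,  0.59, -4.06]), np.float64(89.81282007869669))
```

```bash
python3 -m creep '[[1,[2,0.6,-2],-1.6],[1,[4.2,0.6,-4],-3.2],[1,[4.2,0.6,-4],-4.8],[1,[4.2,0.6,-4],-6.4],[1,[4.2,0.6,-4],-8],[1,[4.2,0.6,-4],-9.6],[1,[4.2,0.6,-4],-11.2],[1,[4.2,0.6,-4],-12.8],[1,[4.2,0.6,-4],-13.8],[1,[4.2,0.6,-4],-13.8],[1,[4.2,0.6,-4],-13.8],[1,[4.2,0.6,-4],-13.8]]'|grep -E 'clock|pos|rot'
cat > fin.py <<'E'
from h import *
import pickle; P2,P3=pickle.load(open('P.pkl','rb'))
im,p=snap('wrist','w20');i3=rd('w3')
f=192/np.tan(np.radians(p['fovy']/2))
def proj(p,X):
    c=R.from_euler('xyz',p['attitude']).inv().apply(np.array(X,float)-p['origin']);return c[:2]/c[2]*f+[p['cx'],p['cy']]
def stud(im,p):
    q=proj(p,(526,-203,34));h=cv2.cvtColor(im,cv2.COLOR_RGB2HSV);m=cv2.inRange(h,(18,150,120),(30,255,255));k=np.zeros_like(m);cv2.circle(k,tuple(int(v) for v in q),14,255,-1);m&=k
    mo=cv2.moments(m,True);c=(mo['m10']/mo['m00'],mo['m01']/mo['m00']);return onz(p,c,34),mo['m00']
for a,b in ((i3,P3),(im,p)):
    s,n=stud(a,b);d=s[:2]-[445.2,-282];print('stud',s.round(1),n,'ang',np.degrees(np.arctan2(d[1],d[0])),np.hypot(*d))
def circ(near,z,lo,hi,r=36,cl=7):
    q=proj(p,near+(z,)); return fit(im,p,tuple(int(v) for v in q),lo,hi,int(r*f/420),z,cl)
print('blue tin',circ((446.2,-207.2),59,(100,60,30),(125,255,255)))
print('red tin',circ((370.2,-281),59,(0,110,40),(11,255,255)))
print('pot',circ((444.5,-356.5),70,(12,20,200),(32,95,255),34,9))
# collar ring centres: bright low-sat pixels at radius 37.5-40.5 on z=40 plane around each pocket
h=cv2.cvtColor(im,cv2.COLOR_RGB2HSV)
E
python3 fin.py
```

```text
clock: 36.1
eef_pos: [376.4, -237.5, 298.4]
eef_rot: [3.141, -0.001, 2.77]
stud [ 524.5 -205.7   34. ] 6.0 ang 43.884923572990715 110.08358005276904
stud [ 526.5 -203.2   34. ] 8.0 ang 44.097799920204324 113.18517880855437
blue tin (array([294.9, 204.4]), array([47.9, 50.3]), array([ 442.2, -207.5,   59. ]))
red tin (array([224.2, 174.4]), array([50.3, 51.2]), array([ 369.4, -280.3,   59. ]))
pot (array([193.2, 247.9]), array([43.7, 44.7]), array([ 446.8, -358.1,   70. ]))
```

```bash
python3 -c "
from h import *
im,p=snap('top','top9');a=rd('top0');d=np.abs(im.astype(int)-a).max(2);print('bottle diff',d[200:230,372:400].max(), 'stud region',d[200:214,273:287].max())
print(manip.sign_off())"
```

```text
bottle diff 10 stud region 16
the job is handed in; nothing more can be done
None
```

All four tins are in the pockets of their colours and the job is handed in. Contact heights put each tin flat on its liner, the stud angle was 43.9° before and 44.1° after, and the top view shows the bottle unmoved. I did not directly check for spilled brads, and the blue tin's last position reading was about 4 mm off (earlier reading good).

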